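# Sweep stray boluses off a sorting tray with a scraper from its holder

## Robot

A 6-joint arm with a two-finger parallel gripper is mounted at the origin on the work surface. World frame = base frame: x ahead of the robot, y to its left, z up, the work surface at z = 0. Lengths are in m, angles in rad, forces in N, time in s.
With the tool pointing down it reaches from about 0.375 to 0.975 m from the base axis. Payload 3.8 kg.
Tool frame: the origin (TCP) lies at the centre of the arm's flange, where the gripper is bolted on; the fingertips stand 173 mm ahead of it and the grasp point (between the pads) lies 155 mm ahead of it (bot.tip_reach is the distance from the TCP to the fingertips, in m); z points along the fingers, y is the line along which they close (so a half turn about z gives the same grasp; the last joint's range is limited). The gripper opens to 85 mm and grips with 20 to 120 N. Pads are 22 mm wide; open, the fingers measure 114 mm over their backs; the gripper's body (76 mm by 85 mm) begins 54 mm behind the grasp point. The pads swing forward as they close: fully open they stand 13 mm farther back than shut.
Start: joints at [-1.343, 0.264, 1.604, -0, 1.274, -0.037], TCP at [0.177, -0.651, 0.405] pointing down, gripper open.
Joint ranges: [-2.63, 2.63], [-0.94, 2.18], [0.31, 2.57], [-1.31, 4.45], [0, 2.66], [-2.55, 2.55]. Speed limits (rad/s): [2.57, 2.57, 3.14, 3.14, 3.14, 3.14].

## Interface

Orientations are given as a rotation vector (axis times angle).
In Python, from workcell import bot gives the robot as it stands.
- The arm moves only by the tool drive_tool, never from a script. Its arguments are lists of equal length, an entry for each row: "claw": the finger opening in mm, from 0 to 85.4; "slide": the shift along the world's x, y, z each as a share of 0.5 m, from -1 to 1, a list of three; "yaw": the turn about the world's z as a share of 180 degrees, from -1 to 1. A call has 1 to 8 rows; each row is the pose to reach, as a shift and turn from the pose commanded when the call began, turning the shorter way round; what a row does not reach only later rows make up. A row lasts 1/12 s, in which the tool goes at most 41.7 mm and 7.16 degrees, less where a joint would pass 70% of its speed; a pose out of reach is approached as far as the arm can. A call with a number of a shift or a turn outside -1 to 1 is refused whole. A call with a gripper value outside its range is refused whole. The fingers move at their own pace and stop on an object; "newtons" is the grip in N (left out, the last holds). Time passes only in rows, so rows that repeat a pose let the fingers close. It gives the time, the measured TCP pose, the force, the opening and the grip force at its end, in the units of the state.
- bot.read_state(): the state, without advancing time (a new reading comes with each control period).
- bot.read_camera(name): name is "side" or "top"; returns a dict with "color" (480x640x3 uint8, red, green, blue), "depth" (480x640 float32, m along the optical axis (not along the pixel's ray), 0 where there is no reading), "mtx" (3x3 intrinsics, pixels), "k1" (the pictures are not rectified: a ray, as slopes to the right and down, at radius r is drawn at 1 + k1 r^2 times it, then the intrinsics apply), "eye" and "rotation" of the camera in the world. Camera axes: x right, y up, looking along -z (the intrinsics and any distortion apply to the point x, -y, -z); pixel columns grow to the right and rows downward; lengths in m; the calibration is good to about 2 mm. A picture is of the moment at which its call begins.
- bot.finish_job(): hands the job in; it is judged then, once.
The state is a dict: "time": time; "q": joint angles; "joint_vel": joint speeds; "joint_torque": joint torques, N m; "tool_pos": TCP position; "tcp_rot": TCP orientation; "wrist_force": force on the tool from outside, world axes, zero at the start; "torque": the same for the moment, N m; "width": opening from 0.0 (shut) to 1.0 (fully open); "grip_force": force on a finger pad.
Only numpy, scipy, OpenCV 4.12 (cv2) and the standard library are available. Lean on these libraries where they do the work, as an engineer would, in place of code of your own. Each camera call takes 0.05 s, during which the arm holds its last target. There are 200 camera calls.

## Task

Pull the orange-handled scraper out of its leaning spring-grip holder, feel for contact and press its blade lightly (well under 25 N) onto the green deck of the tray at the closed end, behind the boluses, and sweep all three boluses into the tray's trough. Do not touch the boluses with the gripper, and leave the jar, the bottle and the carton where they are. When the boluses are in the trough, stand the scraper upright by itself on the round blue mat and let go.

Things in the scene. Friction and masses are not known exactly. Their poses are not given: they have to be found in the camera images.
- scraper: scraper, 0.3 kg: orange handle 20 (x) x 24 (y) mm up to z = 110 mm; orange shoulder bar 20 x 116 x 10 mm at z = 0 to 10 mm; below it on a stem a steel blade block 26 (x) x 90 (y) x 35 mm, whose flat underside lies 45 to 57 mm under the origin: its stiff adjustment differs every time, so feel for it. Origin: centre of the bar's underside, z up the handle
- scraper_grip (a point): good grip point on the handle axis, 70 mm above the scraper's origin. At the start the scraper sits in the holder, leaning with it, its bar on the sleeve's rim; about 8 to 15 N pulls it out straight along its z
- holder: fixed grey holder: steel base plate 120 (x) x 130 (y) x 10 mm with an open sleeve that leans 0.35 rad (20 degrees) towards the holder's -x; sleeve 41 x 104 mm outside, 60 mm deep; inside it 97 x 33 mm, with a spring pad that clamps the blade block. Origin: centre of the base's underside
- holder_mouth (a point): centre of the sleeve's mouth, on the axis of the seated scraper, where its origin starts
- tray: fixed white tray. Green deck: top at z = 44 mm, x -85 to +90, y -80 to +80 mm; sprung, yields straight down 1 mm per 4 N (6 mm at most). 6 mm walls up to z = 56 mm along both sides and at the closed end (x = +90); open towards the trough: x -159 to -85 mm, floor z = 10 mm, end wall to z = 44 mm. Origin on the underside, below the deck, z up
- deck_top (a point): centre of the deck's top surface; the whole tray is 261 x 172 mm
- trough (a point): middle of the trough's floor
- bolus_a: cream-yellow rigid bolus (large veterinary tablet, flat with round ends), 62 x 22 x 12 mm, about 20 g, lying flat on the tray's green deck; origin at the centre of its underside, x along its length
- bolus_b: cream-yellow rigid bolus (large veterinary tablet, flat with round ends), 62 x 22 x 12 mm, about 20 g, lying flat on the tray's green deck; origin at the centre of its underside, x along its length
- bolus_c: cream-yellow rigid bolus (large veterinary tablet, flat with round ends), 62 x 22 x 12 mm, about 20 g, lying flat on the tray's green deck; origin at the centre of its underside, x along its length
- mat: fixed round blue mat, 170 mm in diameter, 4 mm thick; origin at the centre of its underside (its top is 4 mm higher)
- jar: bystander, loose, to be left alone; origin at the centre of its underside: white round jar, 84 mm in diameter, 100 mm tall
- vial: bystander, loose, to be left alone; origin at the centre of its underside: amber bottle, 56 mm in diameter, 120 mm tall
- carton: bystander, loose, to be left alone; origin at the centre of its underside: cardboard box, 50 x 120 x 45 mm
There are look-alikes about, which are no part of the job. What is shaped like the bolus_b but pink or purple is not meant.

How it is judged:
On the way, in this order (a step that is already met when the one before it is completed fails the run):
1. the scraper is held in the gripper, its blade clear above the holder's sleeve (z of scraper in the frame of holder above 0.135 m and contact force between the fingers and scraper above 1 N), for 0.1 s.
2. the held blade is pressed on the deck near the closed end (scraper's origin 35 mm or more beyond the tray's origin) with at least 1 N (contact force between scraper and tray above 1 N and z of scraper in the frame of tray between 0.082 and 0.104 m and x of scraper in the frame of tray above 0.035 m and contact force between the fingers and scraper above 1 N), for 0.1 s.
3. all three boluses are in the trough while the scraper is still held (x of bolus_a in the frame of tray between -0.159 and -0.086 m and y of bolus_a in the frame of tray between -0.08 and 0.08 m and z of each of bolus_a, bolus_b, bolus_c in the frame of tray below 0.056 m and x of bolus_b in the frame of tray between -0.159 and -0.086 m and y of bolus_b in the frame of tray between -0.08 and 0.08 m and x of bolus_c in the frame of tray between -0.159 and -0.086 m and y of bolus_c in the frame of tray between -0.08 and 0.08 m and contact force between the fingers and scraper above 1 N), for 0.1 s.
At the end, for the whole second after the job is handed in: All three boluses lie in the trough (origins between the deck's edge and the end wall, below the top of the side walls; lying on one another is fine) and the scraper stands by itself, upright within 5 degrees, on the blue mat, its origin within 60 mm of the mat's centre; all at rest (x of bolus_a in the frame of tray between -0.159 and -0.086 m and y of bolus_a in the frame of tray between -0.08 and 0.08 m and z of each of bolus_a, bolus_b, bolus_c in the frame of tray below 0.056 m and x of bolus_b in the frame of tray between -0.159 and -0.086 m and y of bolus_b in the frame of tray between -0.08 and 0.08 m and x of bolus_c in the frame of tray between -0.159 and -0.086 m and y of bolus_c in the frame of tray between -0.08 and 0.08 m and linear speed of each of bolus_a, bolus_b, bolus_c, scraper below 0.02 m/s and horizontal distance between scraper and mat below 0.06 m and angle between scraper's own z axis and vertical below 0.09 rad and height (world z) of scraper between 0.045 and 0.066 m and angular speed of scraper below 0.2 rad/s); the robot touches nothing.
It fails at once if the gripper or arm touches a bolus (contact force between any of the fingers, the arm and bolus_a above 0.2 N or contact force between any of the fingers, the arm and bolus_b above 0.2 N or contact force between any of the fingers, the arm and bolus_c above 0.2 N).
It fails at once if the scraper is pressed on the tray with more than 25 N (contact force between scraper and tray above 25 N).
It fails at once if the jar, bottle or carton is moved by more than 20 mm or tipped (distance of any of jar, vial, carton from where it was at the start of the episode above 0.02 m or angle between any of jar, vial, carton's own z axis and vertical above 0.3 rad).
It also fails if it takes over 61 s, if anything falls off the work surface, if the arm or the gripper's body presses on something with over 40 N, if the wrist force passes 120 N, or if a joint passes its speed limit or range.

## Working session

There is one attempt and no reset: what is moved stays moved. The work goes in short steps, Python scripts to look and compute and a tool call to move; the robot and the scene stay as the last step left them, time stands still between calls to the robot, and variables do not carry over. Pictures are saved under pics/ and viewed, at most 10 in all, crops included, and the job is handed in when it is done.

Besides the shell and the picture viewer there is one more tool, called after "Emit:" as a command line: name --pt "numbers of a row" for each row, then --argument value for the rest. drive_tool: Moves the arm, as the interface text tells. Shift numbers are shares of 0.5 m and turn numbers shares of 180 degrees, none past 1 either way. Its arguments: {"type":"object","properties":{"claw":{"type":"array","items":{"type":"number"}},"slide":{"type":"array","items":{"type":"array","items":{"type":"number"}}},"yaw":{"type":"array","items":{"type":"number"}},"newtons":{"type":"number"}},"required":["claw","slide","yaw"]}

```bash
mkdir -p pics; ls; cat > h.py <<'E'
import numpy as np,cv2
from workcell import bot
def grab(n):
    d=bot.read_camera(n); np.savez('pics/%s.npz'%n,**d); return d
def load(n): return dict(np.load('pics/%s.npz'%n))
def ray(d,u,v):
    m=d['mtx']; x=(u-m[0,2])/m[0,0]; y=(v-m[1,2])/m[1,1]
    r=np.hypot(x,y); s=r
    for _ in range(20): s=r/(1+float(d['k1'])*s*s)
    f=s/r if r>0 else 1
    return d['rotation']@np.array([x*f,-y*f,-1.])
def atz(d,u,v,z):
    R=ray(d,u,v); return d['eye']+R*(z-d['eye'][2])/R[2]
def dep(d,u,v):
    return d['eye']+ray(d,u,v)*d['depth'][int(v),int(u)]
def proj(d,p):
    c=d['rotation'].T@(np.array(p)-d['eye']); x=c[0]/-c[2]; y=-c[1]/-c[2]
    k=1+float(d['k1'])*(x*x+y*y); m=d['mtx']
    return m[0,0]*x*k+m[0,2], m[1,1]*y*k+m[1,2]
E
python3 - <<'E'
from h import *
for n in('top','side'):
    d=grab(n); cv2.imwrite('pics/%s0.png'%n,d['color'][:,:,::-1]); print(n,d['eye'],d['rotation'],d['mtx'],d['k1'])
print(bot.read_state())
E
```

```text
pics
top [0.46133295 0.0178545  1.0642095 ] [ 0.09145936 -0.1265347  -1.59454211] [[555.19972981   0.         322.55563795]
 [  0.         555.19972981 239.2719066 ]
 [  0.           0.           1.        ]] -0.10992870842566171
side [ 0.4049757  -0.55624176  0.67357306] [ 0.78990278 -0.12571269 -0.33855332] [[481.08017373   0.         320.71085643]
 [  0.         481.08017373 240.03501195]
 [  0.           0.           1.        ]] -0.029436765272466893
{'time': 0.1, 'q': array([-1.34289387e+00,  2.64692256e-01,  1.60526488e+00,  4.60475375e-06,
        1.27367720e+00, -3.69314052e-02]), 'joint_vel': array([ 0.00075973, -0.00122646, -0.00325906, -0.00058362, -0.00089564,
        0.00011634]), 'joint_torque': array([-1.60810250e-04, -5.16709185e+01, -3.68590271e+01, -7.18327260e-05,
        6.33862481e-03,  6.41020719e-06]), 'tool_pos': array([ 0.17658858, -0.6511689 ,  0.4034616 ]), 'tcp_rot': array([-3.11207542e+00, -4.14514917e-01,  2.98686664e-04]), 'wrist_force': array([-0.26819928,  0.5373435 , -0.13198205]), 'torque': array([-0.00815024,  0.01625323,  0.02873598]), 'grip_force': 0.0, 'width': 1.0013698395652793}
```

View pics/top0.png

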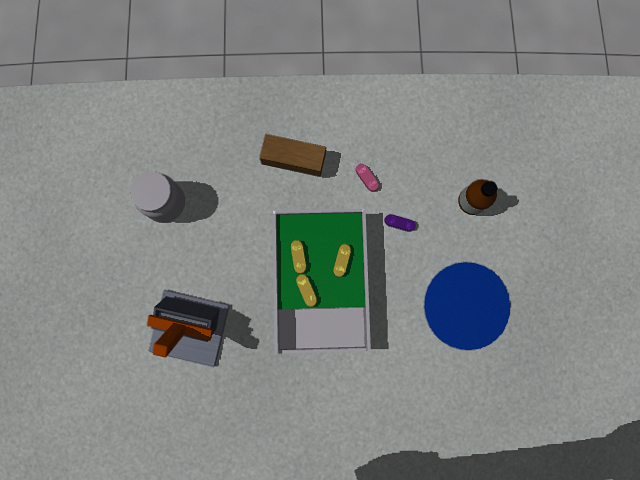

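View pics/side0.png

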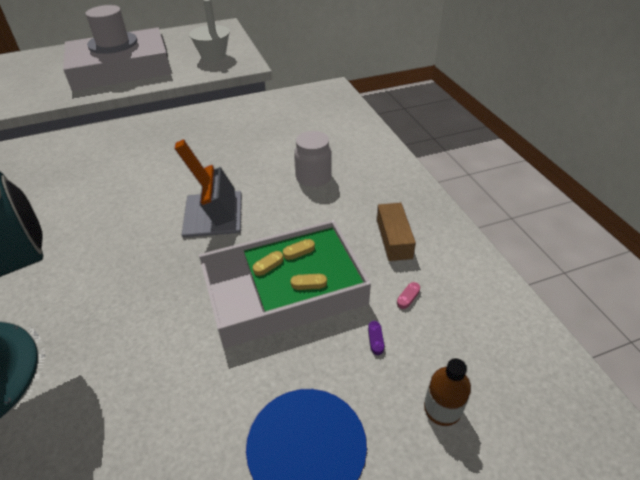

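The top view shows the holder with the scraper at about (185,330) and its handle leaning toward image bottom. The tray has three cream boluses at (299,257), (343,260) and (307,291), and the mat is at (467,306).

Look-alikes that could be mistaken for the targets:
- Boluses: pink (368,178) and purple (401,223), both off the tray and excluded by colour.
- Scraper: the only orange thing is at (175,330). The brown carton at (293,154) is not orange.

Next I'll measure, and check the scraper in a close crop.

```bash
sed -i "s/return dict(np.load('pics\/%s.npz'%n))/d=dict(np.load('pics\/%s.npz'%n)); return fix(d)/; s/; return d$/; return fix(d)/" h.py
cat >> h.py <<'E'
def fix(d):
    if d['rotation'].ndim==1: d['rotation']=cv2.Rodrigues(d['rotation'])[0]
    return d
E
sed -i "s/d=dict(np.load('pics\/%s.npz'%n)); return fix(d); return fix(d)/d=dict(np.load('pics\/%s.npz'%n)); return fix(d)/" h.py
python3 - <<'E'
from h import *
t=load('top');s=load('side')
print('eyeaxes',t['rotation'][:,2])
for n,(u,v) in dict(mat=(467,306),tblTL=(200,400)).items(): print(n,dep(t,u,v))
for n,(u,v) in dict(wTL=(276,213),wTR=(383,214),deckTL=(279,215),bBL=(279,351),bBR=(367,348),decke=(279,308),decke2=(364,308),wTR2=(365,213)).items(): print(n,dep(t,u,v), atz(t,u,v,.056),atz(t,u,v,.044))
im=t['color'][270:390,120:280,::-1]; a=cv2.resize(im,None,fx=4,fy=4,interpolation=2)
im=s['color'][130:250,160:320,::-1]; b=cv2.resize(im,None,fx=4,fy=4,interpolation=2)
cv2.imwrite('pics/c1.png',np.vstack([a,b])[:, :640] if 0 else cv2.resize(np.hstack([a,b]),(800,300)))
c=cv2.resize(t['color'][200:360,265:385,::-1],None,fx=3.7,fy=3.7,interpolation=2);cv2.imwrite('pics/c2.png',c)
# colour clouds
for n,d in(('top',t),('side',s)):
    h=cv2.cvtColor(d['color'],cv2.COLOR_RGB2HSV)
    ms={'orange':(h[...,0]>5)&(h[...,0]<14)&(h[...,1]>200)&(h[...,2]>90),'green':(h[...,0]>50)&(h[...,0]<75)&(h[...,1]>150),'yel':(h[...,0]>18)&(h[...,0]<32)&(h[...,1]>100),'blue':(h[...,0]>105)&(h[...,0]<125)&(h[...,1]>180)&(h[...,2]>80)}
    for k,m in ms.items():
        nn,l,st,ce=cv2.connectedComponentsWithStats(m.astype(np.uint8))
        for i in range(1,nn):
            if st[i,4]>40:
                vv,uu=np.nonzero(l==i); P=np.array([dep(d,u,v) for u,v in zip(uu,vv)])
                print(n,k,ce[i].round(1),st[i],np.median(P,0).round(4),P.min(0).round(3),P.max(0).round(3))
E
```

```text
eyeaxes [-0.13753342  0.02401004  0.99020608]
mat [ 0.47197665 -0.28148104  0.00630569]
tblTL [0.31027233 0.23059518 0.00162701]
wTL [0.65204705 0.07778797 0.05810207] [0.65244551 0.07791319 0.056     ] [0.65472019 0.07862803 0.044     ]
wTR [ 0.65573626 -0.12730453  0.00170519] [ 0.6458021  -0.11988679  0.056     ] [ 0.64799771 -0.12152623  0.044     ]
deckTL [0.65080873 0.07309847 0.04387672] [0.64855743 0.07244208 0.056     ] [0.65078583 0.0730918  0.044     ]
bBL [0.40099352 0.07749824 0.04789414] [0.40147477 0.07702253 0.056     ] [0.40076232 0.07772677 0.044     ]
bBR [ 0.40208816 -0.0810822   0.05426302] [ 0.40219005 -0.08091204  0.056     ] [ 0.40148612 -0.08208758  0.044     ]
decke [0.47839232 0.07614184 0.0445274 ] [0.47820038 0.07548604 0.056     ] [0.47840114 0.07617199 0.044     ]
decke2 [ 0.4742861  -0.08059684  0.02938368] [ 0.47395294 -0.07806461  0.056     ] [ 0.47410315 -0.07920627  0.044     ]
wTR2 [ 0.64893288 -0.08677245  0.05345873] [ 0.64846121 -0.08650939  0.056     ] [ 0.65068846 -0.08775156  0.044     ]
top orange [172.5 325. ] [148 316  63  21 336] [0.4531
[... 731 characters left out ...]
64]
side orange [208.7 170.5] [204 166   9  11  44] [0.4579 0.2861 0.0874] [ 0.405 -0.556  0.083] [0.466 0.298 0.674]
side orange [207.8 190.8] [204 180   8  21  59] [0.4434 0.2152 0.0881] [0.432 0.191 0.085] [0.456 0.25  0.092]
side green [303.8 269.2] [ 245  229  117   81 4217] [ 0.5677 -0.0079  0.0425] [ 0.405 -0.556  0.039] [0.65  0.077 0.674]
side yel [282.6 256.1] [253 240  61  35 779] [0.5328 0.028  0.0538] [ 0.405 -0.556  0.042] [0.601 0.062 0.674]
side yel [308.3 281.3] [291 274  35  15 450] [ 0.5602 -0.0454  0.0538] [ 0.532 -0.06   0.041] [ 0.592 -0.014  0.057]
side blue [306.3 439.2] [ 247  390  119   90 8993] [ 0.4764 -0.2793  0.003 ] [ 0.389 -0.556 -0.001] [ 0.555 -0.201  0.674]
```

View pics/c1.png

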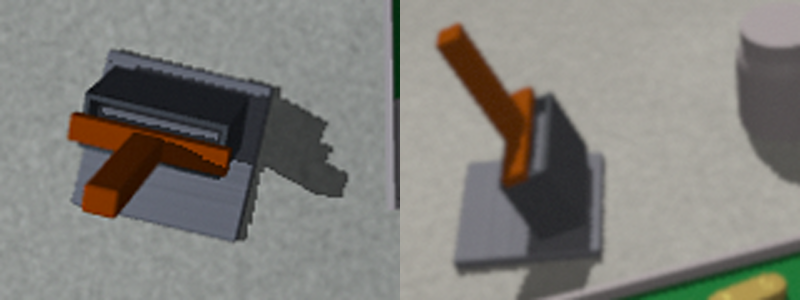

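View pics/c2.png

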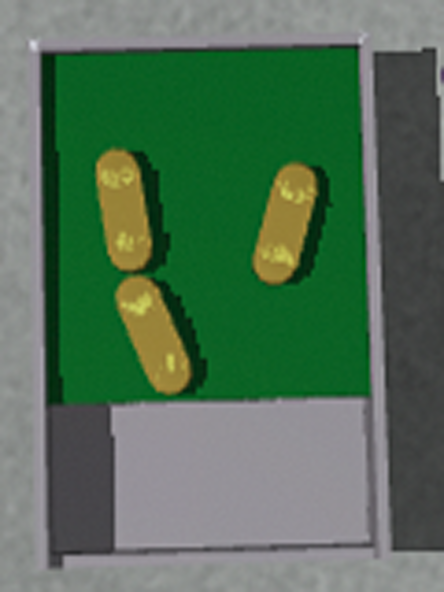

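The crops confirm it. The orange scraper is seated in the grey holder, with the handle leaning toward world -x. I'll fit its pose, and the tray's, to the depth clouds.

```bash
cat > fit.py <<'E'
from h import *
from scipy.optimize import least_squares
from scipy.spatial.transform import Rotation as Ro
def cloud(n,d,box):
    h=cv2.cvtColor(d['color'],cv2.COLOR_RGB2HSV)
    m=((h[...,0]<16)&(h[...,1]>180)&(h[...,2]>40)&(d['depth']>0)).astype(np.uint8)
    m=cv2.erode(m,np.ones((2,2)))>0
    P=np.array([dep(d,u,v) for v,u in zip(*np.nonzero(m))])
    return P[((P>box[0])&(P<box[1])).all(1)]
def sd(q,c,hh):
    a=np.abs(q-c)-hh; return np.linalg.norm(np.maximum(a,0),axis=1)+np.minimum(a.max(1),0)
def dist(P,o,R):
    q=(P-o)@R
    return np.minimum(np.abs(sd(q,[0,0,.060],[.010,.012,.050])),np.abs(sd(q,[0,0,.005],[.010,.058,.005])))
def fit(P,x0,tilt=None):
    # params x,y,z,yaw(,tilt about own -y)
    def f(p): 
        t=tilt if tilt is not None else p[4]
        return dist(P,p[:3],Ro.from_euler('ZY',[p[3],-t]).as_matrix())
    return least_squares(f,x0,loss='soft_l1',f_scale=.002)
E
python3 - <<'E'
from fit import *
t=load('top');s=load('side'); box=[[.35,.15,.05],[.52,.35,.22]]
C=[cloud('t',t,box),cloud('s',s,box)]
print([len(c) for c in C])
for P in (C[0],C[1],np.vstack(C)):
  for tl in(.35,None):
    x0=[.452,.265,.08,-.2]+([] if tl else [.35]); r=fit(P,x0,tl); p=r.x;t_=tl or p[4]
    z=Ro.from_euler('ZY',[p[3],-t_]).as_matrix()[:,2]
    print(p.round(4),'grip',(p[:3]+.07*z).round(4),'rms',np.sqrt(np.mean(dist(P,p[:3],Ro.from_euler('ZY',[p[3],-t_]).as_matrix())**2)).round(4))
q=bot.read_state(); R=Ro.from_rotvec(q['tcp_rot']).as_matrix(); print(R.round(3))
E
```

```text
[1071, 629]
[ 0.4499  0.2492  0.0794 -0.2448] grip [0.4266 0.255  0.1452] rms 0.0012
[ 0.4497  0.2492  0.0794 -0.2453  0.3463] grip [0.4266 0.255  0.1452] rms 0.0012
[ 0.4432  0.2271  0.0774 -0.2047] grip [0.4197 0.232  0.1432] rms 0.0034
[ 0.4423  0.2271  0.0772 -0.2147  0.3326] grip [0.42   0.2319 0.1433] rms 0.0034
[ 0.4492  0.2483  0.0788 -0.2499] grip [0.4259 0.2542 0.1446] rms 0.0014
[ 0.4487  0.2484  0.0787 -0.2491  0.3383] grip [0.4261 0.2542 0.1447] rms 0.0014
[[ 0.965  0.262 -0.   ]
 [ 0.262 -0.965  0.002]
 [ 0.    -0.002 -1.   ]]
```

Emit:
drive_tool --claw '[60,60,60,60,60,60,60,60]' --pt "0.64 0.8 0.03" --pt "0.64 0.8 0.03" --pt "0.64 0.8 0.03" --pt "0.64 0.8 0.03" --pt "0.64 0.8 0.03" --pt "0.64 0.8 0.03" --pt "0.64 0.8 0.03" --pt "0.64 0.8 0.03" --yaw '[0.838,0.838,0.838,0.838,0.838,0.838,0.838,0.838]' --newtons 60

```text
time: 0.77
tool_pos: [0.3854, -0.3894, 0.4141]
tcp_rot: [-2.528, -1.864, 0.0]
wrist_force: [0.9, -0.1, 0.8]
width: 0.706
grip_force: 0.0
```

Emit:
drive_tool --claw '[60,60,60,60,60,60,60,60]' --pt "0.2 0.78 0" --pt "0.2 0.78 0" --pt "0.2 0.78 0" --pt "0.2 0.78 0" --pt "0.2 0.78 0" --pt "0.2 0.78 0" --pt "0.2 0.78 0" --pt "0.2 0.78 0" --yaw '[0.518,0.518,0.518,0.518,0.518,0.518,0.518,0.518]'

```text
time: 1.43
tool_pos: [0.4673, -0.0664, 0.4142]
tcp_rot: [-1.325, -2.848, 0.0]
wrist_force: [1.4, 0.7, 0.2]
width: 0.705
grip_force: 0.0
```

```bash
cat > st.py <<'E'
from workcell import bot
import numpy as np
def st():
    q=bot.read_state(); r=q['tcp_rot']; print(round(q['time'],2),'pos',q['tool_pos'].round(4),'yaw_x',np.degrees(2*np.arctan2(r[1],r[0])).round(2)%360,'F',q['wrist_force'].round(2),'M',q['torque'].round(2),'w',round(q['width']*85.4,1),'g',round(q['grip_force'],1),'q1,6',q['q'][[0,5]].round(2)); return q
if __name__=='__main__': st()
E
python3 st.py
```

```text
1.43 pos [ 0.4673 -0.0664  0.4142] yaw_x 130.1 F [1.37 0.69 0.23] M [ 0.   -0.04  0.03] w 60.2 g 0.0 q1,6 [-0.19 -0.89]
```

Emit:
drive_tool --claw '[60,60,60,60,60,60,60,60]' --pt "-0.082 0.642 0" --pt "-0.082 0.642 0" --pt "-0.082 0.642 0" --pt "-0.082 0.642 0" --pt "-0.082 0.642 0" --pt "-0.082 0.642 0" --pt "-0.082 0.642 0" --pt "-0.082 0.642 0" --yaw '[0.2,0.2,0.2,0.2,0.2,0.2,0.2,0.2]'

```text
time: 2.1
tool_pos: [0.4254, 0.2553, 0.4142]
tcp_rot: [-0.387, -3.117, -0.001]
wrist_force: [1.2, -0.3, -0.0]
width: 0.707
grip_force: 0.0
```

```bash
python3 st.py
```

```text
2.1 pos [0.4254 0.2553 0.4142] yaw_x 165.84 F [ 1.18 -0.27 -0.02] M [ 0.09 -0.04 -0.01] w 60.3 g 0.0 q1,6 [ 0.49 -0.83]
```

Emit:
drive_tool --claw '[60,60,60,60,60,10,10,10]' --pt "0 0 -0.08" --pt "0 0 -0.15" --pt "0 0 -0.2" --pt "0 0 -0.228" --pt "0 0 -0.228" --pt "0 0 -0.228" --pt "0 0 -0.228" --pt "0 0 -0.228" --yaw '[0,0,0,0,0,0,0,0]'

```text
time: 2.77
tool_pos: [0.4275, 0.2531, 0.3023]
tcp_rot: [0.39, 3.115, 0.004]
wrist_force: [0.4, 14.1, 8.0]
width: 0.285
grip_force: 7.1
```

```bash
python3 st.py
```

```text
2.77 pos [0.4275 0.2531 0.3023] yaw_x 165.74 F [ 0.42 14.12  8.01] M [ 2.42 -0.    0.08] w 24.3 g 7.1 q1,6 [ 0.48 -0.84]
```

Emit:
drive_tool --claw '[10,10,10]' --pt "0 0 0" --pt "0 0 0" --pt "0 0 0" --yaw '[0,0,0]'

```text
time: 3.02
tool_pos: [0.4275, 0.2533, 0.3025]
tcp_rot: [0.389, 3.114, 0.005]
wrist_force: [-0.5, 4.4, 5.9]
width: 0.273
grip_force: 60.3
```

```bash
python3 st.py
```

```text
3.02 pos [0.4275 0.2533 0.3025] yaw_x 165.76 F [-0.5   4.41  5.9 ] M [0.45 0.15 0.11] w 23.3 g 60.3 q1,6 [ 0.48 -0.84]
```

Emit:
drive_tool --claw '[10,10,10,10,10,10,10,10]' --pt "-0.0083 0.0021 0.0235" --pt "-0.0166 0.0042 0.047" --pt "-0.025 0.0062 0.0705" --pt "-0.0333 0.0083 0.094" --pt "-0.0416 0.0104 0.1175" --pt "-0.05 0.0125 0.141" --pt "-0.0582 0.0145 0.1645" --pt "-0.0665 0.0166 0.188" --yaw '[0,0,0,0,0,0,0,0]'

```text
time: 3.68
tool_pos: [0.3925, 0.2609, 0.3952]
tcp_rot: [-0.389, -3.116, 0.001]
wrist_force: [-0.2, -0.2, -2.8]
width: 0.272
grip_force: 60.8
```

```bash
python3 st.py
```

```text
3.68 pos [0.3925 0.2609 0.3952] yaw_x 165.76 F [-0.25 -0.2  -2.82] M [ 0.04  0.08 -0.  ] w 23.3 g 60.8 q1,6 [ 0.53 -0.79]
```

Emit:
drive_tool --claw '[10,10,10,10,10,10,10,10]' --pt "0.05 -0.02 0.05" --pt "0.1 -0.06 0.05" --pt "0.16 -0.1 0.05" --pt "0.22 -0.14 0.05" --pt "0.27 -0.18 0.05" --pt "0.315 -0.212 0.05" --pt "0.315 -0.212 0.05" --pt "0.315 -0.212 0.05" --yaw '[-0.421,-0.421,-0.421,-0.421,-0.421,-0.421,-0.421,-0.421]'

```text
time: 4.35
tool_pos: [0.5519, 0.1538, 0.4196]
tcp_rot: [-1.847, -2.541, 0.001]
wrist_force: [-1.5, -0.0, -2.9]
width: 0.271
grip_force: 60.8
```

```bash
cat > est.py <<'E'
from fit import *; import st as S,sys
q=S.st(); y=np.degrees(2*np.arctan2(q['tcp_rot'][1],q['tcp_rot'][0])); ps=np.radians(y-180)
g=q['tool_pos']-[0,0,.155]; C=[]
for n in('top','side'):
    d=grab(n); cv2.imwrite('pics/%s_l.png'%n,d['color'][:,:,::-1]); C.append(cloud(n,d,[g-[.1,.1,.12],g+[.1,.1,.06]]))
P=np.vstack(C); best=None
for t0 in(0,.17,.35):
    z=Ro.from_euler('ZY',[ps,-t0]).as_matrix()[:,2]; r=fit(P,[*(g-.07*z),ps,t0])
    if best is None or r.cost<best.cost: best=r
p=best.x; R=Ro.from_euler('ZY',[p[3],-p[4]]).as_matrix()
print([len(c) for c in C],'origin',p[:3].round(4),'yaw',np.degrees(p[3]).round(2),'tilt deg',np.degrees(p[4]).round(2),'toolinscr',((g-p[:3])@R).round(4),'rms',np.sqrt(np.mean(dist(P,p[:3],R)**2)).round(4))
E
python3 est.py
```

```text
4.35 pos [0.5519 0.1538 0.4196] yaw_x 107.97 F [-1.47 -0.04 -2.94] M [0.07 0.05 0.01] w 23.1 g 60.8 q1,6 [ 0.23 -0.09]
[527, 852] origin [0.5565 0.1347 0.1954] yaw -431.96 tilt deg 19.44 toolinscr [0.0045 0.0016 0.0718] rms 0.0012
```

Emit:
drive_tool --claw '[10,10,10,10,10,10,10,10]' --pt "0 0 0" --pt "0 0 -0.04" --pt "0 0 -0.09" --pt "0 0 -0.14" --pt "0 0 -0.19" --pt "0 0 -0.226" --pt "0 0 -0.226" --pt "0 0 -0.226" --yaw '[-0.1,-0.1,-0.1,-0.1,-0.1,-0.1,-0.1,-0.1]' --newtons 30

```text
time: 5.12
tool_pos: [0.55, 0.1552, 0.3056]
tcp_rot: [-2.208, -2.233, 0.004]
wrist_force: [-0.2, 0.1, -3.6]
width: 0.273
grip_force: 60.7
```

```bash
python3 st.py
```

```text
5.12 pos [0.55   0.1552 0.3056] yaw_x 90.64999999999998 F [-0.16  0.14 -3.58] M [ 0.05  0.07 -0.  ] w 23.3 g 60.7 q1,6 [0.23 0.22]
```

Emit:
drive_tool --claw '[12,12,12,12,12,12]' --pt "0 -0.03 0" --pt "0 -0.04 0" --pt "0 -0.048 0" --pt "0 -0.056 0" --pt "0 -0.064 0" --pt "0 -0.07 0" --yaw '[-0.01,-0.01,-0.01,-0.01,-0.01,-0.01]' --newtons 30

```text
time: 5.62
tool_pos: [0.5516, 0.1211, 0.3088]
tcp_rot: [-2.246, -2.196, -0.009]
wrist_force: [-1.5, 7.2, 0.1]
width: 0.274
grip_force: 61.6
```

```bash
python3 est.py
```

```text
5.62 pos [0.5516 0.1211 0.3088] yaw_x 88.70999999999998 F [-1.49  7.21  0.07] M [1.68 0.09 0.23] w 23.4 g 61.6 q1,6 [0.17 0.19]
[91, 832] origin [0.5485 0.1079 0.0816] yaw -451.49 tilt deg 13.41 toolinscr [0.0038 0.0028 0.0733] rms 0.0014
```

Emit:
drive_tool --claw '[12,12,12,12,12,12]' --pt "0 -0.008 0" --pt "0 -0.016 0" --pt "0 -0.024 0" --pt "0 -0.032 0" --pt "0 -0.04 0" --pt "0 -0.046 0" --yaw '[0,0,0,0,0,0]'

```text
time: 6.22
tool_pos: [0.5514, 0.0979, 0.3082]
tcp_rot: [-2.246, -2.196, -0.007]
wrist_force: [-1.5, 6.2, -0.1]
width: 0.273
grip_force: 62.1
```

```bash
python3 est.py
```

```text
6.22 pos [0.5514 0.0979 0.3082] yaw_x 88.70999999999998 F [-1.5   6.22 -0.13] M [1.42 0.08 0.19] w 23.4 g 62.1 q1,6 [0.13 0.15]
[36, 891] origin [0.55   0.0997 0.0797] yaw -450.76 tilt deg 2.46 toolinscr [0.0049 0.0015 0.0734] rms 0.0012
```

Emit:
drive_tool --claw '[12,12,12]' --pt "0 -0.006 0" --pt "0 -0.012 0" --pt "0 -0.012 0" --yaw '[0,0,0]'

```text
time: 6.57
tool_pos: [0.5514, 0.0916, 0.3077]
tcp_rot: [2.247, 2.196, 0.005]
wrist_force: [-0.7, 5.6, 1.0]
width: 0.273
grip_force: 62.4
```

```bash
python3 est.py
```

```text
6.57 pos [0.5514 0.0916 0.3077] yaw_x 88.69 F [-0.69  5.55  0.96] M [1.41 0.01 0.24] w 23.3 g 62.4 q1,6 [0.12 0.14]
[1, 907] origin [0.5512 0.0974 0.0791] yaw -90.65 tilt deg 0.1 toolinscr [0.0059 0.0002 0.0737] rms 0.0011
```

Emit:
drive_tool --claw '[12,12,12,12,12,12,12,12]' --pt "0 0.03 0.01" --pt "0 0.04 0.08" --pt "0 0.04 0.14" --pt "0 0.04 0.185" --pt "0.05 0 0.185" --pt "0.1 -0.06 0.185" --pt "0.149 -0.125 0.185" --pt "0.149 -0.125 0.185" --yaw '[0,0,0.1,0.5,0.5,0.5,0.5,0.5]'

```text
time: 7.33
tool_pos: [0.6287, 0.023, 0.3995]
tcp_rot: [1.279, 2.863, -0.006]
wrist_force: [0.6, -0.2, -2.3]
width: 0.27
grip_force: 61.7
```

```bash
python3 est.py
```

```text
7.33 pos [0.6287 0.023  0.3995] yaw_x 131.85 F [ 0.61 -0.16 -2.35] M [ 0.06 -0.01 -0.03] w 23.1 g 61.7 q1,6 [-0.   -0.73]
[238, 616] origin [0.6235 0.0269 0.1714] yaw -47.47 tilt deg 1.04 toolinscr [0.0077 0.0012 0.0729] rms 0.0016
```

Emit:
drive_tool --claw '[12,12,12,12,12,12,12,12]' --pt "-0.003 0.01 0" --pt "-0.003 0.01 0" --pt "-0.003 0.01 0" --pt "-0.003 0.01 0" --pt "-0.003 0.01 -0.03" --pt "-0.003 0.01 -0.06" --pt "-0.003 0.01 -0.09" --pt "-0.003 0.01 -0.115" --yaw '[0.26,0.26,0.26,0.26,0.26,0.26,0.26,0.26]'

```text
time: 8.1
tool_pos: [0.6229, 0.0341, 0.3403]
tcp_rot: [-0.043, -3.14, 0.001]
wrist_force: [-0.8, 0.2, -2.1]
width: 0.274
grip_force: 61.7
```

```bash
python3 est.py; python3 - <<'E'
from h import *
t=load('top'); c=t['color'][180:370,250:400,::-1]; cv2.imwrite('pics/c3.png',cv2.resize(c,None,fx=3,fy=3,interpolation=2))
E
```

```text
8.1 pos [0.6229 0.0341 0.3403] yaw_x 178.42 F [-0.84  0.23 -2.14] M [ 0.02 -0.04  0.02] w 23.4 g 61.7 q1,6 [ 0.01 -1.53]
[457, 560] origin [0.6192 0.0333 0.1148] yaw -361.56 tilt deg 3.65 toolinscr [0.0081 0.0009 0.0701] rms 0.002
```

View pics/side_l.png

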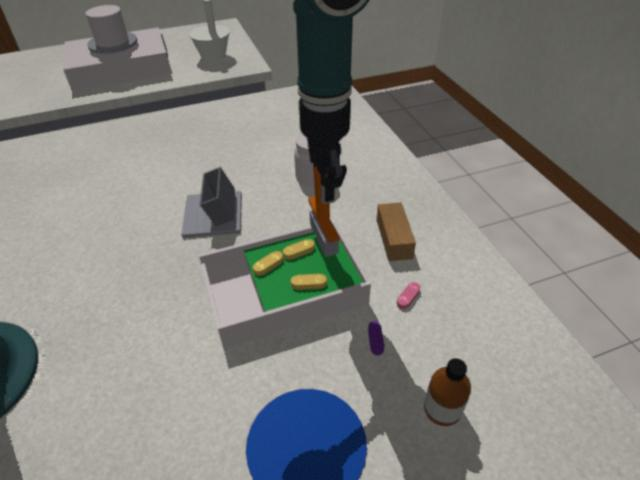

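Emit:
drive_tool --claw '[12,12,12,12,12]' --pt "0 -0.01 -0.01" --pt "0 -0.01 -0.018" --pt "0 -0.01 -0.022" --pt "0 -0.01 -0.026" --pt "0 -0.01 -0.026" --yaw '[0,0,0,0,0]'

```text
time: 8.62
tool_pos: [0.6239, 0.0283, 0.3285]
tcp_rot: [0.044, 3.141, 0.0]
wrist_force: [-0.1, -0.8, -3.4]
width: 0.274
grip_force: 61.7
```

```bash
python3 st.py
```

```text
8.62 pos [0.6239 0.0283 0.3285] yaw_x 178.4 F [-0.09 -0.76 -3.42] M [-0.02 -0.01 -0.01] w 23.4 g 61.7 q1,6 [ 0.01 -1.54]
```

No contact yet, so I'll go down in 1.5 mm steps.

Emit:
drive_tool --claw '[12,12,12]' --pt "0 0 -0.003" --pt "0 0 -0.006" --pt "0 0 -0.006" --yaw '[0,0,0]'

```text
time: 8.87
tool_pos: [0.6238, 0.0284, 0.3253]
tcp_rot: [-0.043, -3.141, -0.0]
wrist_force: [-0.9, 0.3, -3.0]
width: 0.27
grip_force: 61.7
```

Emit:
drive_tool --claw '[12,12,12]' --pt "0 0 -0.003" --pt "0 0 -0.006" --pt "0 0 -0.006" --yaw '[0,0,0]'

```text
time: 9.12
tool_pos: [0.6237, 0.0284, 0.322]
tcp_rot: [-0.043, -3.141, 0.0]
wrist_force: [-0.3, -0.1, -2.1]
width: 0.273
grip_force: 61.7
```

Emit:
drive_tool --claw '[12,12,12]' --pt "0 0 -0.002" --pt "0 0 -0.004" --pt "0 0 -0.004" --yaw '[0,0,0]'

```text
time: 9.37
tool_pos: [0.6238, 0.0284, 0.3202]
tcp_rot: [-0.043, -3.141, 0.0]
wrist_force: [0.2, -0.3, -2.5]
width: 0.27
grip_force: 61.7
```

Emit:
drive_tool --claw '[12,12,12]' --pt "0 0 -0.002" --pt "0 0 -0.004" --pt "0 0 -0.004" --yaw '[0,0,0]'

```text
time: 9.62
tool_pos: [0.6238, 0.0284, 0.3182]
tcp_rot: [-0.043, -3.141, -0.0]
wrist_force: [0.2, 0.1, -2.9]
width: 0.269
grip_force: 61.7
```

Emit:
drive_tool --claw '[12,12,12]' --pt "0 0 -0.002" --pt "0 0 -0.004" --pt "0 0 -0.004" --yaw '[0,0,0]'

```text
time: 9.87
tool_pos: [0.6239, 0.0284, 0.3164]
tcp_rot: [0.043, 3.141, 0.0]
wrist_force: [0.4, -0.3, -2.2]
width: 0.272
grip_force: 61.8
```

Emit:
drive_tool --claw '[12,12,12]' --pt "0 0 -0.002" --pt "0 0 -0.004" --pt "0 0 -0.004" --yaw '[0,0,0]'

```text
time: 10.12
tool_pos: [0.624, 0.0284, 0.3152]
tcp_rot: [0.043, 3.141, -0.0]
wrist_force: [0.2, 0.8, 2.4]
width: 0.271
grip_force: 62.3
```

```bash
python3 est.py
```

```text
10.12 pos [0.624  0.0284 0.3152] yaw_x 178.44 F [0.18 0.85 2.37] M [-0.03  0.4  -0.01] w 23.2 g 62.3 q1,6 [ 0.01 -1.54]
[410, 543] origin [0.6198 0.028  0.0882] yaw 1.16 tilt deg 2.01 toolinscr [0.0067 0.0003 0.0719] rms 0.0017
```

Emit:
drive_tool --claw '[12,12,12,12,12,12,12,12]' --pt "-0.01 0 0" --pt "-0.03 0 0" --pt "-0.05 0.001 0" --pt "-0.07 0.001 0" --pt "-0.09 0.002 0" --pt "-0.11 0.002 0" --pt "-0.13 0.003 0" --pt "-0.15 0.003 0" --yaw '[0,0,0,0,0,0,0,0]'

```text
time: 10.88
tool_pos: [0.548, 0.03, 0.315]
tcp_rot: [0.043, 3.14, 0.0]
wrist_force: [5.1, -0.6, 4.0]
width: 0.272
grip_force: 62.4
```

```bash
python3 est.py
```

```text
10.88 pos [0.548 0.03  0.315] yaw_x 178.44 F [ 5.08 -0.6   4.  ] M [-0.02 -0.98 -0.01] w 23.3 g 62.4 q1,6 [ 0.01 -1.53]
[21, 446] origin [0.5408 0.0294 0.0863] yaw 1.06 tilt deg 0.49 toolinscr [0.0079 0.0004 0.0737] rms 0.0011
```

View pics/side_l.png

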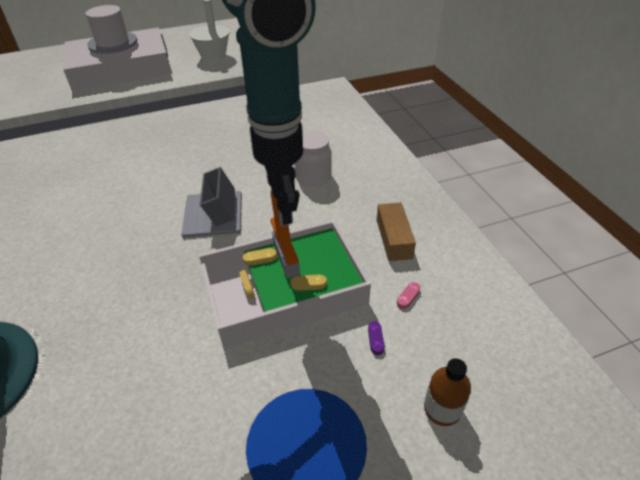

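Emit:
drive_tool --claw '[12,12,12,12,12,12,12,12]' --pt "-0.016 0 0" --pt "-0.032 0 0" --pt "-0.048 0.001 0" --pt "-0.064 0.001 0" --pt "-0.08 0.001 0" --pt "-0.096 0.002 0" --pt "-0.112 0.002 0" --pt "-0.126 0.002 0" --yaw '[0,0,0,0,0,0,0,0]'

```text
time: 11.65
tool_pos: [0.4851, 0.0309, 0.3146]
tcp_rot: [0.043, 3.141, 0.0]
wrist_force: [3.7, -0.1, 5.2]
width: 0.271
grip_force: 62.7
```

```bash
python3 est.py
```

```text
11.65 pos [0.4851 0.0309 0.3146] yaw_x 178.44 F [ 3.7  -0.1   5.23] M [-0.04 -1.01  0.  ] w 23.1 g 62.7 q1,6 [ 0.01 -1.53]
[0, 379] origin [0.4822 0.0302 0.0856] yaw -0.16 tilt deg 3.41 toolinscr [0.0073 0.0007 0.0737] rms 0.0021
```

View pics/side_l.png

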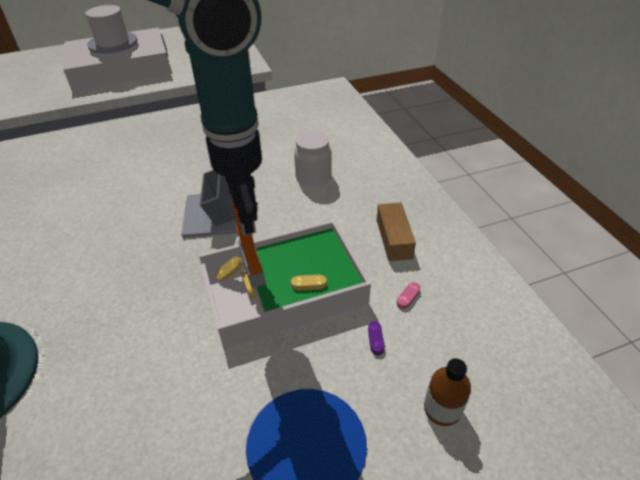

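Emit:
drive_tool --claw '[12,12,12,12,12,12,12,12]' --pt "0 0 0.06" --pt "0 0 0.12" --pt "0.08 -0.03 0.12" --pt "0.15 -0.07 0.12" --pt "0.22 -0.11 0.12" --pt "0.272 -0.128 0.12" --pt "0.272 -0.128 0.12" --pt "0.272 -0.128 0.06" --yaw '[0,0,0,0,0,0,0,0]'

```text
time: 12.42
tool_pos: [0.6233, -0.0339, 0.3472]
tcp_rot: [0.045, 3.139, 0.0]
wrist_force: [1.7, 0.1, -1.6]
width: 0.272
grip_force: 61.9
```

```bash
python3 est.py; python3 - <<'E'
from h import *
t=load('top')
c=cv2.resize(t['color'][200:360,265:385,::-1],None,fx=3.7,fy=3.7,interpolation=2)
s=load('side'); e=cv2.resize(s['color'][220:350,190:380,::-1],(444*1,304)); 
e=cv2.resize(s['color'][220:350,190:300,::-1],(356,420)); e=cv2.copyMakeBorder(e,0,592-420,0,0,cv2.BORDER_CONSTANT)
cv2.imwrite('pics/c4.png',np.hstack([c[:592],e]))
for n,d in(('top',t),('side',s)):
    h=cv2.cvtColor(d['color'],cv2.COLOR_RGB2HSV)
    m=(h[...,0]>18)&(h[...,0]<32)&(h[...,1]>100)
    nn,l,q,ce=cv2.connectedComponentsWithStats(m.astype(np.uint8))
    for i in range(1,nn):
        if q[i,4]>20:
            vv,uu=np.nonzero(l==i); P=np.array([dep(d,u,v) for u,v in zip(uu,vv)]); print(n,ce[i].round(),q[i,4],np.median(P,0).round(3),np.percentile(P,5,0).round(3),np.percentile(P,95,0).round(3))
E
```

```text
12.42 pos [ 0.6233 -0.0339  0.3472] yaw_x 178.36 F [ 1.71  0.05 -1.55] M [ 0.04 -0.16 -0.03] w 23.2 g 61.9 q1,6 [-0.09 -1.64]
[380, 688] origin [ 0.6143 -0.0333  0.1195] yaw -1.92 tilt deg 12.7 toolinscr [ 0.0247 -0.0003  0.0689] rms 0.0024
top [342. 260.] 367 [ 0.562 -0.04   0.057] [ 0.537 -0.053  0.053] [ 0.587 -0.028  0.06 ]
side [240. 276.] 415 [0.461 0.035 0.031] [ 0.426 -0.013  0.018] [0.47  0.057 0.045]
side [308. 281.] 452 [ 0.56  -0.045  0.054] [ 0.535 -0.057  0.045] [ 0.584 -0.03   0.056]
```

View pics/c4.png

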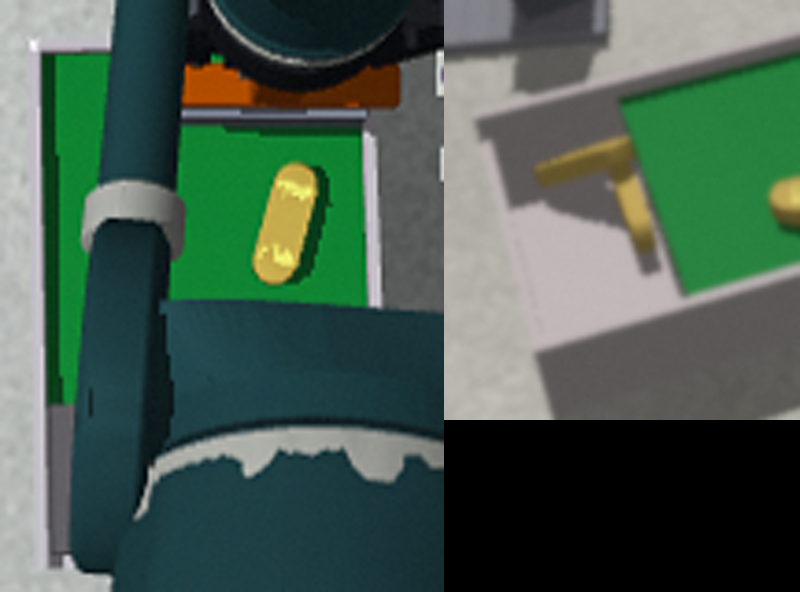

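Emit:
drive_tool --claw '[12,12,12,12,12,12]' --pt "0 0 -0.02" --pt "0 0 -0.04" --pt "0 0 -0.056" --pt "0 0 -0.06" --pt "0 0 -0.064" --pt "0 0 -0.064" --yaw '[0,0,0,0,0,0]'

```text
time: 13.02
tool_pos: [0.6215, -0.0328, 0.3142]
tcp_rot: [-0.042, -3.14, -0.0]
wrist_force: [-3.8, 0.6, 6.1]
width: 0.27
grip_force: 63.0
```

Emit:
drive_tool --claw '[12,12,12,12,12,12,12,12]' --pt "-0.01 0 0.001" --pt "-0.03 0 0.0015" --pt "-0.05 0.001 0.0015" --pt "-0.07 0.001 0.0015" --pt "-0.09 0.002 0.0015" --pt "-0.11 0.002 0.0015" --pt "-0.13 0.003 0.0015" --pt "-0.15 0.003 0.0015" --yaw '[0,0,0,0,0,0,0,0]'

```text
time: 13.68
tool_pos: [0.5466, -0.0316, 0.3145]
tcp_rot: [0.043, 3.137, -0.0]
wrist_force: [5.3, -0.2, 5.5]
width: 0.267
grip_force: 62.5
```

```bash
python3 est.py
```

```text
13.68 pos [ 0.5466 -0.0316  0.3145] yaw_x 178.43 F [ 5.25 -0.22  5.55] M [ 0.   -1.25  0.02] w 22.8 g 62.5 q1,6 [-0.1  -1.65]
[12, 521] origin [ 0.5399 -0.0321  0.0857] yaw 1.21 tilt deg 1.37 toolinscr [0.0084 0.0003 0.0736] rms 0.0012
```

Emit:
drive_tool --claw '[12,12,12,12,12,12,12,12]' --pt "-0.016 0 0" --pt "-0.032 0 0" --pt "-0.048 0.001 0" --pt "-0.064 0.001 0" --pt "-0.08 0.001 0" --pt "-0.096 0.002 0" --pt "-0.112 0.002 0" --pt "-0.124 0.002 0" --yaw '[0,0,0,0,0,0,0,0]'

```text
time: 14.45
tool_pos: [0.4845, -0.0306, 0.3143]
tcp_rot: [0.043, 3.138, 0.0]
wrist_force: [3.9, -0.4, 5.7]
width: 0.27
grip_force: 62.8
```

```bash
python3 est.py;  python3 - <<'E'
from h import *
s=load('side')
cv2.imwrite('pics/c5.png',cv2.resize(s['color'][220:350,190:380,::-1],None,fx=3.5,fy=3.5,interpolation=2))
E
```

```text
14.45 pos [ 0.4845 -0.0306  0.3143] yaw_x 178.43 F [ 3.93 -0.39  5.73] M [ 0.14 -1.14  0.02] w 23.1 g 62.8 q1,6 [-0.11 -1.66]
[0, 427] origin [ 0.4745 -0.0312  0.0862] yaw -0.88 tilt deg -2.67 toolinscr [0.0065 0.0008 0.0735] rms 0.0021
```

View pics/c5.png

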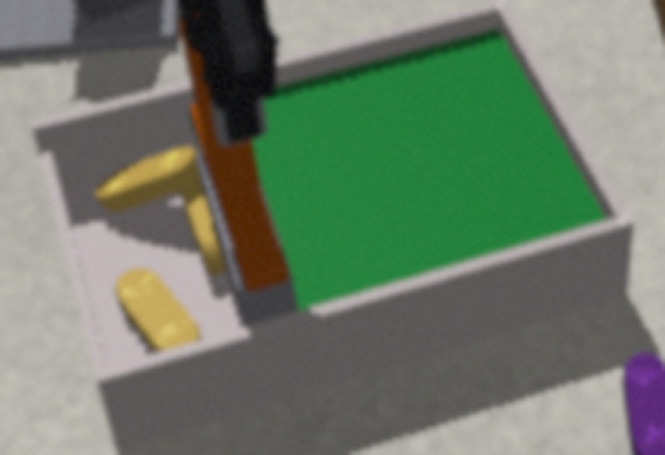

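The boluses are all in the trough: one in the far corner, one along the deck edge, and one at the near end. Now I'll carry the scraper to the mat.

Emit:
drive_tool --claw '[12,12,12,12,12,12,12,12]' --pt "0 0 0.06" --pt "0 0 0.13" --pt "0 -0.05 0.16" --pt "0 -0.12 0.16" --pt "-0.01 -0.2 0.16" --pt "-0.01 -0.28 0.16" --pt "-0.01 -0.36 0.16" --pt "-0.01 -0.44 0.16" --yaw '[0,0,0,0,0,0,0,0]'

```text
time: 15.22
tool_pos: [0.477, -0.2511, 0.3904]
tcp_rot: [-0.042, -3.134, -0.006]
wrist_force: [0.4, -0.2, -2.3]
width: 0.271
grip_force: 61.7
```

Emit:
drive_tool --claw '[12,12,12,12,12,12]' --pt "0 -0.06 0" --pt "0 -0.06 -0.06" --pt "0 -0.06 -0.12" --pt "0 -0.06 -0.17" --pt "0 -0.06 -0.2" --pt "0 -0.06 -0.2" --yaw '[0,0,0,0,0,0]'

```text
time: 15.72
tool_pos: [0.4753, -0.2781, 0.2858]
tcp_rot: [-0.043, -3.127, -0.014]
wrist_force: [-0.6, 0.8, -2.8]
width: 0.271
grip_force: 61.6
```

```bash
python3 est.py
```

```text
15.72 pos [ 0.4753 -0.2781  0.2858] yaw_x 178.41 F [-0.63  0.83 -2.78] M [0.06 0.01 0.02] w 23.2 g 61.6 q1,6 [-0.57 -2.12]
[193, 739] origin [ 0.4695 -0.2776  0.0603] yaw -360.42 tilt deg 1.06 toolinscr [ 0.0071 -0.0004  0.0703] rms 0.0014
```

Emit:
drive_tool --claw '[12,12,12,12,12]' --pt "0 0 -0.01" --pt "0 0 -0.014" --pt "0 0 -0.018" --pt "0 0 -0.02" --pt "0 0 -0.02" --yaw '[0,0,0,0,0]'

```text
time: 16.23
tool_pos: [0.48, -0.2806, 0.2836]
tcp_rot: [0.043, 3.141, -0.0]
wrist_force: [0.4, 0.9, -2.8]
width: 0.272
grip_force: 61.8
```

Emit:
drive_tool --claw '[12,12,12,12,12]' --pt "0 0 -0.006" --pt "0 0 -0.01" --pt "0 0 -0.012" --pt "0 0 -0.014" --pt "0 0 -0.014" --yaw '[0,0,0,0,0]'

```text
time: 16.65
tool_pos: [0.4799, -0.2806, 0.2765]
tcp_rot: [-0.043, -3.141, -0.0]
wrist_force: [-0.2, 1.7, 0.1]
width: 0.272
grip_force: 62.1
```

Emit:
drive_tool --claw '[12,12,12]' --pt "0 0 -0.001" --pt "0 0 -0.002" --pt "0 0 -0.002" --yaw '[0,0,0]'

```text
time: 16.9
tool_pos: [0.4801, -0.2806, 0.2764]
tcp_rot: [0.043, 3.141, -0.0]
wrist_force: [-1.3, 2.4, 5.4]
width: 0.273
grip_force: 63.0
```

```bash
python3 est.py
```

```text
16.9 pos [ 0.4801 -0.2806  0.2764] yaw_x 178.44 F [-1.34  2.4   5.43] M [ 0.52  0.61 -0.01] w 23.3 g 63.0 q1,6 [-0.57 -2.12]
[158, 722] origin [ 0.4748 -0.2807  0.0489] yaw 1.42 tilt deg 1.3 toolinscr [ 0.0069 -0.      0.0724] rms 0.0016
```

Emit:
drive_tool --claw '[12,25,27,30,36,44,52,60]' --pt "0 0 0.001" --pt "0 0 0.001" --pt "0 0 0.001" --pt "0 0 0.001" --pt "0 0 0.001" --pt "0 0 0.001" --pt "0 0 0.001" --pt "0 0 0.001" --yaw '[0,0,0,0,0,0,0,0]'

```text
time: 17.67
tool_pos: [0.4798, -0.2806, 0.2756]
tcp_rot: [-0.043, -3.141, 0.0]
wrist_force: [0.6, -0.4, -1.2]
width: 0.7
grip_force: 0.0
```

```bash
python3 est.py
```

```text
17.67 pos [ 0.4798 -0.2806  0.2756] yaw_x 178.44 F [ 0.58 -0.35 -1.18] M [-0.01  0.02 -0.  ] w 59.8 g 0.0 q1,6 [-0.57 -2.12]
[118, 595] origin [ 0.4779 -0.2808  0.0489] yaw -359.98 tilt deg 1.57 toolinscr [0.0039 0.0002 0.0716] rms 0.0032
```

Released, and the scraper is standing free. I'll retreat straight up.

Emit:
drive_tool --claw '[60,60,60,60,60,60,60,60]' --pt "0 0 0.02" --pt "0 0 0.06" --pt "0 0 0.12" --pt "0 0 0.18" --pt "0 0 0.24" --pt "0 0 0.3" --pt "0 0 0.3" --pt "0 0 0.3" --yaw '[0,0,0,0,0,0,0,0]'

```text
time: 18.43
tool_pos: [0.4804, -0.281, 0.4295]
tcp_rot: [0.043, 3.136, -0.006]
wrist_force: [-0.5, 0.2, -0.6]
width: 0.702
grip_force: 0.0
```

```bash
python3 - <<'E'
from fit import *
C=[]
for n in('top','side'):
    d=grab(n); cv2.imwrite('pics/%s_f.png'%n,d['color'][:,:,::-1]); C.append(cloud(n,d,[[.37,-.38,.02],[.57,-.18,.2]]))
    h=cv2.cvtColor(d['color'],cv2.COLOR_RGB2HSV)
    m=(h[...,0]>18)&(h[...,0]<32)&(h[...,1]>100)
    nn,l,q,ce=cv2.connectedComponentsWithStats(m.astype(np.uint8))
    for i in range(1,nn):
        if q[i,4]>20:
            vv,uu=np.nonzero(l==i); P=np.array([dep(d,u,v) for u,v in zip(uu,vv)]); print(n,ce[i].round(),q[i,4],np.median(P,0).round(3),np.percentile(P,5,0).round(3),np.percentile(P,95,0).round(3))
P=np.vstack(C); r=fit(P,[.476,-.281,.049,0,0]); print(len(C[0]),len(C[1]),r.x.round(4))
E
```

```text
top [301. 321.] 510 [0.458 0.043 0.034] [ 0.426 -0.005  0.024] [0.472 0.061 0.048]
top [337. 332.] 358 [ 0.433 -0.029  0.023] [ 0.421 -0.054  0.014] [ 0.446 -0.003  0.026]
side [238. 275.] 494 [0.459 0.036 0.031] [ 0.425 -0.012  0.02 ] [0.47  0.058 0.044]
side [234. 308.] 301 [ 0.429 -0.031  0.022] [ 0.418 -0.051  0.019] [ 0.442 -0.008  0.023]
456 1286 [ 0.4764 -0.2808  0.0486 -0.0097  0.0096]
```

View pics/side_f.png

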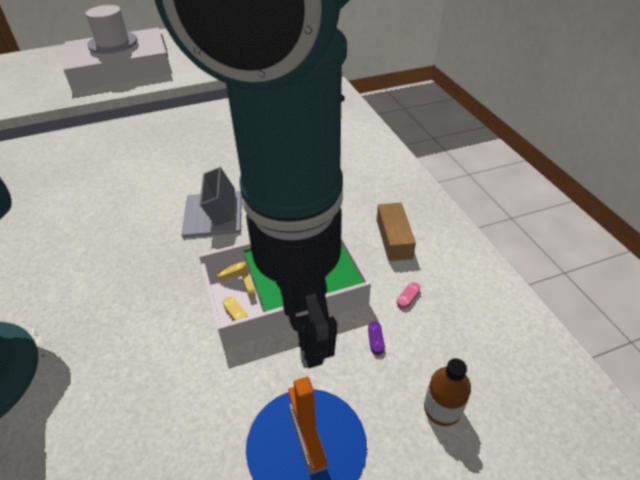

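The scraper stands upright on the mat at about (305,430), with a fitted tilt of 0.6°. The boluses are in the trough near (238,275) and (234,308).

```bash
python3 -c "
from workcell import bot
print(bot.finish_job())"
```

```text
the job is handed in; nothing more can be done
None
```

The job is handed in: all three boluses are in the trough, and the scraper stands by itself near the mat's centre (0.6° tilt in the last camera check); the hand-in gave no verdict back.

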